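# Gauge a board holder's jaw against the board and back it off

## Task

Two board holders stand on the bench; in the one that carries the longer circuit board, take the sliding jaw by its upright fin and slide it along the rails until the board goes tight and pushes the sprung jaw at the far end back by about 8 mm, without driving that jaw to the end of its travel. Then back the sliding jaw off until a finger's width, about 15 mm, is free between it and the board, and let go. The board stays lying flat on its rails, and the other holder's sliding jaw stays where it is.

Things in the scene. Friction and masses are not known exactly. Their poses are not given: they have to be found in the camera images.
- slide_grip (a point): Middle of the black upright fin (14 mm thick along the track, 30 mm wide, top 88 mm up) on the sliding jaw of the holder with the longer board; 65 mm above the table. The aluminium block below is 37 mm high, 96 mm wide. x: along the track to the board and sprung jaw, within 24 degrees of the robot's +x; z up. The pressing face is 30 mm ahead along x. Slides with 2 N friction, stays where left.
- board_edge (a point): Middle of the near edge of the longer board, 24.5 mm above the table. Loose purple plate 90 mm long (along x, towards the sprung jaw), 80 mm wide, 5 mm thick, parts up to 12 mm tall on it, lying on rails whose tops are 22 mm up. At the start its far edge is up to 12 mm short of the sprung jaw, and the sliding jaw 20 mm or more away; it slides ahead of the jaw when pushed.
- sprung_face (a point): Middle of the pressing face of the sprung jaw (aluminium bar 14 mm thick, 96 mm wide) at the far end of the same track, 24.5 mm above the table; moves with that jaw. x: along the track, away from the board. The spring (2 N to begin moving, then 500 N/m) gives up to 22 mm and returns, pushing the board back with it.
- spare_grip (a point): The same fin's middle on the sliding jaw of the other holder, of the same build but with the shorter board (50 mm long, 80 mm wide). To be left alone. Which holder stands left or right varies.
Things that resemble listed ones, but are neither listed nor needed, are in the scene too. Leave any brown or pink look-alike of the part that bears board_edge alone.

How it is judged:
On the way:
1. the sliding jaw presses on the board and the sprung jaw has been pushed back more than 3 mm (distance of sprung_face from where it was at the start of the episode above 0.003 m and x of slide_grip in the frame of board_edge above -0.036 m), for 0.1 s.
At the end, for the whole second after the job is handed in: 6 to 26 mm free between the released sliding jaw and the longer board; the sprung jaw back within 3 mm of its start; the board flat on its rails (0.08 rad, 4.5 mm), its far edge within 15 mm of the sprung jaw; the other holder's sliding jaw within 15 mm of its start (x of slide_grip in the frame of board_edge between -0.056 and -0.036 m and distance of sprung_face from where it was at the start of the episode below 0.003 m and height (world z) of board_edge between 0.02 and 0.029 m and angle between board_edge's own z axis and vertical below 0.08 rad and x of board_edge in the frame of sprung_face above -0.105 m and distance of spare_grip from where it was at the start of the episode below 0.015 m); the robot touches nothing.
It fails at once if the sprung jaw is driven to the end of its travel (more than 19 mm) (distance of sprung_face from where it was at the start of the episode above 0.019 m).
It fails at once if the other holder's sliding jaw is moved more than 15 mm (distance of spare_grip from where it was at the start of the episode above 0.015 m).
It also fails if it takes over 35 s, if anything falls off the work surface, if the arm or the gripper's body presses on something with over 40 N, if the wrist force passes 120 N, or if a joint passes its speed limit or range.

## Robot

A 6-joint arm with a two-finger parallel gripper is mounted at the origin on the work surface. World frame = base frame: x ahead of the robot, y to its left, z up, the work surface at z = 0. Lengths are in m, angles in rad, forces in N, time in s.
With the tool pointing down it reaches from about 0.4 to 0.825 m from the base axis. Payload 7 kg.
Tool frame: the origin (TCP) lies between the finger pads; the fingertips stand 14 mm ahead of it and the grasp point (between the pads) lies 5 mm behind it; y points along the fingers, z is the direction in which the jaws open and shut, and the axes are right-handed (so a half turn about y gives the same grasp; the last joint's range is limited). The gripper opens to 88 mm and grips with 3 to 60 N. Pads are 19 mm wide; open, the fingers measure 130 mm over their backs; the gripper's body (78 mm by 193 mm) begins 47 mm behind the grasp point.
Start: joints at [-0.963, 0.359, 0.012, 0, -1.224, -0.288], TCP at [0.212, -0.641, 0.241] pointing down, gripper open.
Joint ranges: [-3.07, 3.07], [-1.43, 2.12], [-1.02, 1.25], [-3.03, 1.67], [-3.05, -0], [-3.03, 3.03]. Speed limits (rad/s): [2.39, 2.39, 3.01, 3.14, 3.14, 3.14].

## Interface

Orientations are given as a unit quaternion [w, x, y, z].
In Python, from workcell import sensors, eyes, r gives the robot as it stands.
- The arm moves only by the tool step_arm, never from a script. Its argument "rows" is a list of rows, each an object of numbers: "x", "y", "z": the shift along the tool's x, y, z in m; "wx", "wy", "wz": the turn, a rotation vector about the tool's x, y, z in degrees. A call has 1 to 12 rows; each row is the pose to reach, as a shift and turn from the pose commanded when the call began, along the tool's axes at that moment; what a row does not reach only later rows make up. A row lasts 1/12 s, in which the tool goes at most 41.7 mm and 7.16 degrees, less where a joint would pass 70% of its speed; a pose out of reach is approached as far as the arm can. A call with a gripper value outside its range is refused whole. "jaw" is the closure in counts, from 0 (fully open) to 255 (shut), set as the call begins (left out, the last holds). The fingers move at their own pace and stop on an object; the grip force is fixed at half the most. Time passes only in rows, so rows that repeat a pose let the fingers close. It gives the time, the measured TCP pose, the force and the opening at its end, in the units of the state.
- sensors.sense(): the state, without advancing time (a new reading comes with each control period).
- eyes.grab_frame(name): name is "side" or "top"; returns a dict with "img" (400x640x3 uint8, blue, green, red), "camera_matrix" (3x3 intrinsics, pixels), "k1" (the pictures are not rectified: a ray, as slopes to the right and down, at radius r is drawn at 1 + k1 r^2 times it, then the intrinsics apply), "position" and "attitude" of the camera in the world. Camera axes: x right, y down, z forward; pixel columns grow to the right and rows downward; lengths in m; the calibration is good to about 2 mm. A picture is of the moment at which its call begins. There is no depth.
- r.job_done(): hands the job in, once; it reports no verdict.
The state is a dict: "t": time; "joint_pos": joint angles; "joint_vel": joint speeds; "joint_efforts": joint torques, N m; "position": TCP position; "ee_rot": TCP orientation; "contact_force": force on the tool from outside, world axes, zero at the start; "moment": the same for the moment, N m; "width": opening from 0.0 (shut) to 1.0 (fully open).
Only numpy, scipy, OpenCV 4.12 (cv2) and the standard library are available. Lean on these libraries where they do the work, as an engineer would, in place of code of your own. Each camera call takes 0.05 s, during which the arm holds its last target.

## Working session

There is one attempt and no reset: what is moved stays moved. The work goes in short steps, Python scripts to look and compute and a tool call to move; the robot and the scene stay as the last step left them, time stands still between calls to the robot, and variables do not carry over. Pictures are saved under pics/ and viewed, and the job is handed in when it is done.

Besides the shell and the picture viewer there is one more tool, called after ">>>" by a JSON object that holds its "fn" and its "kwargs". step_arm: Moves the arm, as the interface text tells. Its arguments: {"type":"object","properties":{"rows":{"type":"array","items":{"type":"object","properties":{"x":{"type":"number"},"y":{"type":"number"},"z":{"type":"number"},"wx":{"type":"number"},"wy":{"type":"number"},"wz":{"type":"number"}}}},"jaw":{"type":"number"}},"required":["rows"]}

```bash
ls; mkdir -p pics; cat > h.py <<'E'
import numpy as np, cv2, pickle
from workcell import sensors, eyes, r
from scipy.spatial.transform import Rotation as R
def rot(q): return R.from_quat([q[1],q[2],q[3],q[0]])
def snap(name,fn):
    f=eyes.grab_frame(name); cv2.imwrite('pics/%s.png'%fn,f['img']); pickle.dump(f,open('pics/%s.pkl'%fn,'wb')); return f
def load(fn): return pickle.load(open('pics/%s.pkl'%fn,'rb'))
def ray(f,uv):
    k=float(f['k1']); K=np.array(f['camera_matrix'],float)
    p=cv2.undistortPoints(np.array([[uv]],float),K,np.array([k,0,0,0,0]))[0,0]
    a=np.array(f['attitude'],float)
    M=a if a.shape==(3,3) else rot(a).as_matrix()
    return np.array(f['position'],float),M@np.array([p[0],p[1],1])
def onz(f,uv,z):
    o,d=ray(f,uv); return o+d*(z-o[2])/d[2]
def tri(f,u,g,v):
    o,d=ray(f,u);p,e=ray(g,v)
    s=np.linalg.lstsq(np.stack([d,-e],1),p-o,rcond=None)[0]
    a=o+d*s[0];b=p+e*s[1]; return (a+b)/2,np.linalg.norm(a-b)
def proj(f,P):
    a=np.array(f['attitude'],float);M=a if a.shape==(3,3) else rot(a).as_matrix()
    return cv2.projectPoints((M.T@(np.array(P)-f['position']))[None],np.zeros(3),np.zeros(3),np.array(f['camera_matrix'],float),np.array([float(f['k1']),0,0,0,0]))[0][0,0]
E
python3 - <<'E'
from h import *
s=sensors.sense();print(s)
for n in('side','top'):
    f=snap(n,n+'0');print(n,f['camera_matrix'],f['k1'],f['position'],f['attitude'])
E
```

```text
pics
{'t': 0.0, 'joint_pos': array([-9.62898287e-01,  3.59390740e-01,  1.10316559e-02, -3.62796331e-04,
       -1.22408650e+00, -2.88128223e-01]), 'joint_vel': array([-1.59025881e-03,  1.30810852e-03, -8.55275729e-05, -5.38010499e-04,
       -4.90079948e-04, -2.55405523e-04]), 'joint_efforts': array([ 2.59520284e-04, -5.82711554e+01,  2.93058801e+01,  6.99719220e+00,
        7.02770718e-03, -1.38980645e-04]), 'position': array([ 0.2120295 , -0.64033009,  0.23960605]), 'ee_rot': array([ 0.69867257, -0.69751698, -0.11238758,  0.11267536]), 'contact_force': array([ 0.19686578, -0.44424568,  1.37744472]), 'moment': array([-0.00728616,  0.01291381,  0.00579381]), 'width': 1.002502604725919}
side [[503.71285551   0.         326.40907322]
 [  0.         503.71285551 201.27816696]
 [  0.           0.           1.        ]] -0.14671405403866777 [0.26104243 0.98961072 0.76056988] [ 0.06231033 -0.10056512  0.86767272 -0.48285414]
top [[394.79326656   0.         326.78448309]
 [  0.         394.79326656 194.2033391 ]
 [  0.           0.           1.        ]] -0.08602618211477982 [ 0.45996466 -0.03638183  1.0449227 ] [ 0.01496242 -0.70043111  0.71309191 -0.0259291 ]
```

View pics/side0.png

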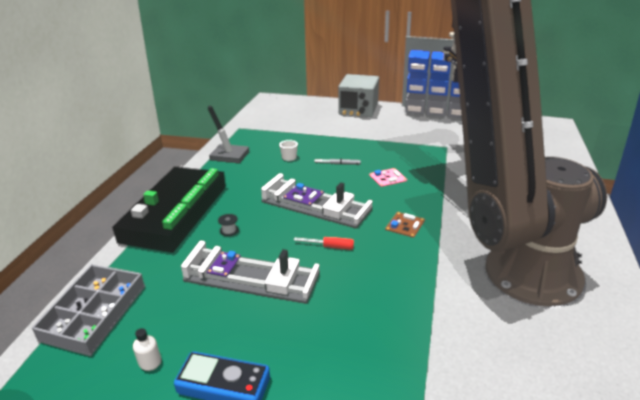

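View pics/top0.png

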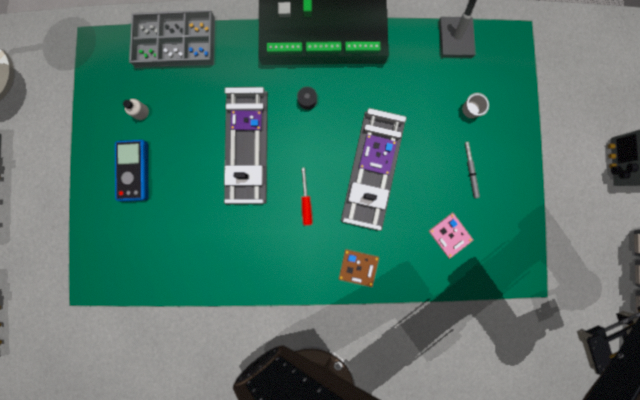

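The top view has two black fins that could be the target: A at (370,197), on the holder whose purple board spans about (365-397, 133-175), and B at (241,176), whose board is short (232-260, 110-130). The pink board at (451,235), the brown one at (359,267) and the dark knob at (307,97) are look-alikes. I choose A because its board is longer, and I'll check that in a crop.

```bash
python3 - <<'E'
from h import *
t=load('top0')['img'];s=load('side0')['img']
a=cv2.resize(t[100:235,335:415],None,fx=4.4,fy=4.4,interpolation=cv2.INTER_CUBIC)
b=cv2.resize(s[170:230,255:380],None,fx=3.4,fy=3.4,interpolation=cv2.INTER_CUBIC)
o=np.zeros((600,790,3),np.uint8);o[:a.shape[0],:a.shape[1]]=a[:600];o[:b.shape[0],360:360+b.shape[1]]=b
cv2.imwrite('pics/crop0.png',o)
E
```

```text
(no output)
```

View pics/crop0.png

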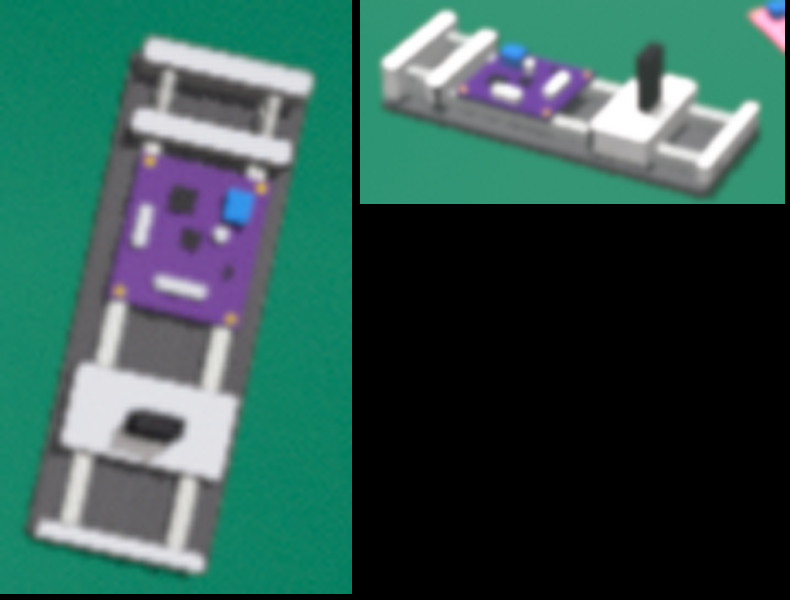

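The crop confirms A: a long purple board, with a gap of about 4-10 mm to the sprung bar. Its black fin has its top at about (370,195) in the top view and (340,184) in the side view. Next I'll measure it.

```bash
cat > meas.py <<'E'
from h import *
def purple(f,box):
    x0,y0,x1,y1=box;im=f['img'][y0:y1,x0:x1].astype(int);b,g,r_=im[...,0],im[...,1],im[...,2]
    m=((b-g>35)&(r_-g>15)).astype(np.uint8)
    m=cv2.morphologyEx(m,cv2.MORPH_CLOSE,np.ones((7,7)))
    c=max(cv2.findContours(m,0,2)[0],key=cv2.contourArea).reshape(-1,2)+[x0,y0]
    return c
def white(f,box,th=165):
    x0,y0,x1,y1=box;im=f['img'][y0:y1,x0:x1]
    m=(im.min(2)>th).astype(np.uint8); return m,(x0,y0)
def rect(pts):
    (c,(w,h),a)=cv2.minAreaRect(np.array(pts,np.float32)[:,:2]*1000); bx=cv2.boxPoints((c,(w,h),a)); return np.array(c),(w,h),a,bx
E
python3 - <<'E'
from meas import *
t=load('top0');s=load('side0')
for box in[(335,100,415,235),(220,85,272,210)]:
    P=[onz(t,c,.027) for c in purple(t,box)];c,wh,a,bx=rect(P);print('board',c.round(1),np.round(wh,1),a);print(bx.round(1).tolist())
# fin dark
def dark(f,box,th):
    x0,y0,x1,y1=box;im=f['img'][y0:y1,x0:x1]; m=(im.max(2)<th).astype(np.uint8)
    n,l,st,ce=cv2.connectedComponentsWithStats(m)
    for i in range(1,n):
        if st[i,4]>8: print(st[i,:2]+[x0,y0],st[i,2:],ce[i]+[x0,y0])
    return m
for nm,f,box in[('top',t,(355,185,385,210)),('side',s,(328,175,352,210)),('topB',t,(225,165,258,190)),('sideB',s,(270,240,300,285))]:
    print(nm);m=dark(f,box,75)
    if nm in('top','side'): print('\n'.join(''.join('.#'[v] for v in row) for row in m))
E
```

```text
board [ 621.3 -187.5] [81.2 92.3] 75.1069107055664
[[566.2000122070312, -214.8000030517578], [655.4000244140625, -238.60000610351562], [676.2999877929688, -160.10000610351562], [587.0999755859375, -136.39999389648438]]
board [718.7 156.7] [81.4 50.8] 88.70303344726562
[[692.4000244140625, 116.5999984741211], [743.0999755859375, 115.5], [745.0, 196.8000030517578], [694.2000122070312, 198.0]]
top
[364 194] [12  6 56] [369.21428571 196.64285714]
..............................
..............................
..............................
..............................
..............................
..............................
..............................
..............................
..............................
..........####................
.........##########...........
.........############.........
.........############.........
.........############.........
.............######...........
..............................
..............................
..............................
..............................
..............................
.....###......................
..
[... 511 characters left out ...]
#####.........
.........######.........
.........######.........
.........######.........
.........######.........
..........#####.........
..........####..........
..........####..........
..........####..........
..........####..........
..........####..........
..........####..........
..........###...........
..........##............
........................
........................
........................
........................
........................
........................
........................
........................
topB
[235 173] [13  6 69] [240.95652174 175.53623188]
[235 186] [11  2 15] [239.13333333 186.26666667]
sideB
[280 251] [  7  22 121] [283.48760331 261.25619835]
```

```bash
python3 - <<'E'
from meas import *
t=load('top0');s=load('side0')
b=np.array([621.3,-187.5])
# block white in top, close fin hole
m,(x0,y0)=white(t,(335,100,415,235),150)
n,l,st,ce=cv2.connectedComponentsWithStats(cv2.morphologyEx(m,cv2.MORPH_OPEN,np.ones((4,4))))
for i in range(1,n):
    if st[i,4]>30:
        c=cv2.findContours((l==i).astype(np.uint8),0,2)[0][0].reshape(-1,2)+[x0,y0]
        for z in(.037,):
            R_=rect([onz(t,p,z) for p in c]);print(st[i],R_[0].round(1),np.round(R_[1],1),R_[2]);
# triangulate fin top: candidates
for u,v in[((369.8,195.5),(340.8,185)),((369.5,196),(340.5,186)),((370.5,195),(340.5,184.5))]:
    print(tri(t,u,s,v))
# model check: project expected fin corners, heights of board via corners
a=np.deg2rad(-14.9);ux=np.array([np.cos(a),np.sin(a)]);uy=np.array([-ux[1],ux[0]])
for P in[(.5662,-.2148),(.6554,-.2386),(.6763,-.1601),(.5871,-.1364)]:
    print('board corner side px',proj(s,[*P,.027]))
c=purple(s,(255,170,380,230)); print(rect([onz(s,p,.027) for p in c]))
print(rect(c/1000.)[3])
E
```

```text
[ 35  10  36  12 187] [ 720.4 -214.6] [95.5 13.6] 76.25066375732422
[ 32  26  35  12 188] [ 678.9 -204.3] [92.7 14.3] 75.70285034179688
[  10   71   45   59 1045] [ 502.3 -159.9] [ 96.3 140.6] 75.64092254638672
(array([ 0.50811006, -0.15699872,  0.08653093]), np.float64(0.004516089863052185))
(array([ 0.50790445, -0.15641769,  0.08374693]), np.float64(0.002767797573561631))
(array([ 0.50928727, -0.15868137,  0.0869904 ]), np.float64(0.004492755526369616))
board corner side px [324.35781384 190.99048175]
board corner side px [296.83187603 183.63769423]
board corner side px [281.86093381 196.32984256]
board corner side px [310.16115868 204.34005156]
(array([ 621.63128662, -183.46954346]), (77.99729919433594, 92.46771240234375), 74.94910430908203, array([[ 566.8564 , -209.12451],
       [ 656.15204, -233.13623],
       [ 676.4062 , -157.81458],
       [ 587.11053, -133.80286]], dtype=float32))
[[284.6615  197.90767]
 [288.8615  182.50768]
 [321.69226 191.46153]
 [317.49225 206.86153]]
```

```bash
cat > plan.py <<'E'
from meas import *
import sys
def plan(target,yaw,cmd=None):
    s=sensors.sense(); T=rot(s['ee_rot']); M=T.as_matrix()
    print('t',s['t'],'pos',s['position'].round(4),'w',s['width'],'F',np.round(s['contact_force'],1)); print('axes\n',M.round(3))
    best=None
    for sg in(1,-1):
        z=sg*np.array([np.cos(yaw),np.sin(yaw),0]); y=np.array([0,0,-1.]); x=np.cross(y,z)
        G=np.stack([x,y,z],1); rv=np.rad2deg(R.from_matrix(M.T@G).as_rotvec())
        print('sg',sg,'turn',rv.round(2))
    print('shift',(M.T@(np.array(target)-s['position'])*1000).round(1))
    print('track dir in tool',(M.T@np.array([np.cos(yaw),np.sin(yaw),0])).round(4))
E
python3 - <<'E'
from plan import *
t=load('top0')
m,(x0,y0)=white(t,(335,170,415,209),150)
m=cv2.morphologyEx(m,cv2.MORPH_OPEN,np.ones((9,9)))
c=max(cv2.findContours(m,0,2)[0],key=cv2.contourArea).reshape(-1,2)+[x0,y0]
print(rect([onz(t,p,.037) for p in c]))
plan([.5085,-.1577,.14],np.deg2rad(-14.5))
E
```

```text
(array([ 521.21417236, -131.38040161]), (33.43791961669922, 48.888973236083984), 88.74526977539062, array([[ 496.40945, -147.56007],
       [ 545.2867 , -148.63063],
       [ 546.0189 , -115.20073],
       [ 497.14166, -114.13017]], dtype=float32))
t 0.1 pos [ 0.212  -0.6404  0.2397] w 1.0001103674494782 F [-0.3  0.1 -0.3]
axes
 [[ 0.949 -0.001 -0.314]
 [ 0.314  0.001  0.949]
 [-0.    -1.     0.002]]
sg 1 turn [-4.0000e-02  1.2282e+02 -1.0000e-01]
sg -1 turn [-8.000e-02 -5.718e+01  4.000e-02]
shift [433.2 100.2 364.9]
track dir in tool [ 0.8404 -0.0009 -0.5419]
```

>>> {"fn": "step_arm", "kwargs": {"rows": [{"x": 0.01,"y": 0.001,"z": 0.009,"wy": -2},{"x": 0.03,"y": 0.003,"z": 0.025,"wy": -6},{"x": 0.058,"y": 0.006,"z": 0.049,"wy": -12},{"x": 0.088,"y": 0.01,"z": 0.074,"wy": -18},{"x": 0.118,"y": 0.014,"z": 0.099,"wy": -24},{"x": 0.148,"y": 0.018,"z": 0.124,"wy": -30},{"x": 0.178,"y": 0.022,"z": 0.149,"wy": -36},{"x": 0.208,"y": 0.026,"z": 0.174,"wy": -42},{"x": 0.238,"y": 0.03,"z": 0.199,"wy": -48},{"x": 0.265,"y": 0.034,"z": 0.222,"wy": -53},{"x": 0.285,"y": 0.037,"z": 0.24,"wy": -56},{"x": 0.293,"y": 0.04,"z": 0.247,"wy": -57.2}]}}

```text
$.rows[0]: bad value
```

```bash
python3 - <<'E'
from plan import *
plan([.5085,-.1577,.14],np.deg2rad(-14.5))
E
```

```text
t 0.1 pos [ 0.212  -0.6404  0.2397] w 1.0001103674494782 F [-0.3  0.1 -0.3]
axes
 [[ 0.949 -0.001 -0.314]
 [ 0.314  0.001  0.949]
 [-0.    -1.     0.002]]
sg 1 turn [-4.0000e-02  1.2282e+02 -1.0000e-01]
sg -1 turn [-8.000e-02 -5.718e+01  4.000e-02]
shift [433.2 100.2 364.9]
track dir in tool [ 0.8404 -0.0009 -0.5419]
```

>>> {"fn": "step_arm", "kwargs": {"rows": [{"x": 0.01,"y": 0.001,"z": 0.009,"wx": 0,"wy": -2,"wz": 0},{"x": 0.03,"y": 0.003,"z": 0.025,"wx": 0,"wy": -6,"wz": 0},{"x": 0.058,"y": 0.006,"z": 0.049,"wx": 0,"wy": -12,"wz": 0},{"x": 0.088,"y": 0.01,"z": 0.074,"wx": 0,"wy": -18,"wz": 0},{"x": 0.118,"y": 0.014,"z": 0.099,"wx": 0,"wy": -24,"wz": 0},{"x": 0.148,"y": 0.018,"z": 0.124,"wx": 0,"wy": -30,"wz": 0},{"x": 0.178,"y": 0.022,"z": 0.149,"wx": 0,"wy": -36,"wz": 0},{"x": 0.208,"y": 0.026,"z": 0.174,"wx": 0,"wy": -42,"wz": 0},{"x": 0.238,"y": 0.03,"z": 0.199,"wx": 0,"wy": -48,"wz": 0},{"x": 0.265,"y": 0.034,"z": 0.222,"wx": 0,"wy": -53,"wz": 0},{"x": 0.285,"y": 0.037,"z": 0.24,"wx": 0,"wy": -56,"wz": 0},{"x": 0.293,"y": 0.04,"z": 0.247,"wx": 0,"wy": -57.2,"wz": 0}]}}

```text
t: 1.1
position: [0.4138, -0.311, 0.2004]
ee_rot: [-0.558, 0.558, 0.435, -0.435]
contact_force: [-0.3, 0.6, -0.5]
width: 1.006
```

```bash
python3 - <<'E'
from plan import *
plan([.5085,-.1577,.14],np.deg2rad(-14.5))
E
```

```text
t 1.1 pos [ 0.4138 -0.311   0.2004] w 1.0055557264611579 F [-0.3  0.6 -0.5]
axes
 [[ 0.243  0.001 -0.97 ]
 [ 0.97   0.     0.243]
 [ 0.    -1.    -0.   ]]
sg 1 turn [ 4.0000e-02 -1.7959e+02 -4.0000e-02]
sg -1 turn [0.02 0.41 0.03]
shift [171.7  60.5 -54.5]
track dir in tool [-7.2e-03  4.0e-04 -1.0e+00]
```

>>> {"fn": "step_arm", "kwargs": {"rows": [{"x": 0.01,"y": 0.003,"z": -0.003,"wx": 0,"wy": 0,"wz": 0},{"x": 0.035,"y": 0.012,"z": -0.012,"wx": 0,"wy": 0,"wz": 0},{"x": 0.065,"y": 0.022,"z": -0.022,"wx": 0,"wy": 0,"wz": 0},{"x": 0.1,"y": 0.034,"z": -0.032,"wx": 0,"wy": 0.4,"wz": 0},{"x": 0.13,"y": 0.045,"z": -0.042,"wx": 0,"wy": 0.4,"wz": 0},{"x": 0.155,"y": 0.053,"z": -0.05,"wx": 0,"wy": 0.4,"wz": 0},{"x": 0.17,"y": 0.06,"z": -0.0545,"wx": 0,"wy": 0.4,"wz": 0},{"x": 0.1715,"y": 0.0605,"z": -0.0545,"wx": 0,"wy": 0.4,"wz": 0},{"x": 0.1715,"y": 0.0605,"z": -0.0545,"wx": 0,"wy": 0.4,"wz": 0}]}}

```text
t: 1.85
position: [0.508, -0.1614, 0.1393]
ee_rot: [0.561, -0.56, -0.431, 0.432]
contact_force: [1.2, -1.0, 0.1]
width: 1.007
```

```bash
python3 - <<'E'
from plan import *
plan([.5085,-.1577,.06],np.deg2rad(-14.5))
f=snap('side','side1');g=snap('top','top1')
cv2.imwrite('pics/c1.png',np.hstack([cv2.resize(f['img'][120:240,250:390],(700,600))[:, :400+300][:, :400*1] if 0 else cv2.resize(f['img'][110:240,240:370],(400,400)),cv2.resize(g['img'][100:230,310:440],(400,400))]))
E
```

```text
t 1.85 pos [ 0.508  -0.1614  0.1393] w 1.0069208888526398 F [ 1.2 -1.   0.1]
axes
 [[ 0.256 -0.002 -0.967]
 [ 0.967 -0.     0.256]
 [-0.001 -1.     0.002]]
sg 1 turn [ 5.0000e-02  1.7965e+02 -1.5000e-01]
sg -1 turn [-0.1  -0.35 -0.03]
shift [ 3.7 79.3  0.3]
track dir in tool [ 0.0062 -0.0017 -1.    ]
```

View pics/c1.png

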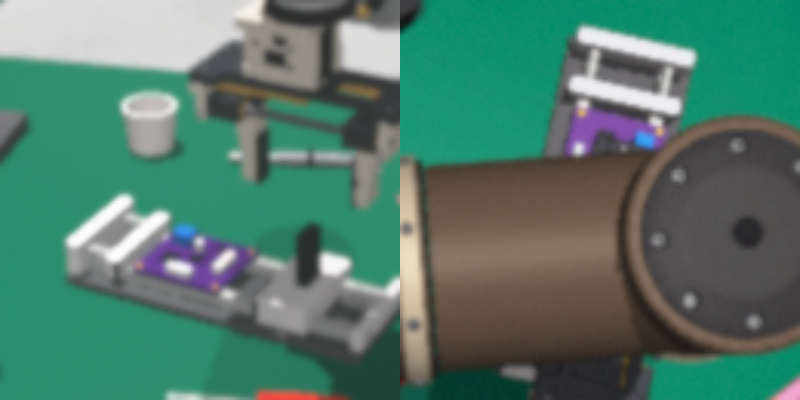

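The side crop shows the open fingers straddling the fin, which is at about crop (307,250). The sprung jaw stays visible in both views. Now I'll descend.

>>> {"fn": "step_arm", "kwargs": {"rows": [{"x": 0.001,"y": 0.01,"z": 0,"wx": 0,"wy": -0.3,"wz": 0},{"x": 0.002,"y": 0.03,"z": 0,"wx": 0,"wy": -0.3,"wz": 0},{"x": 0.002,"y": 0.05,"z": 0,"wx": 0,"wy": -0.3,"wz": 0},{"x": 0.002,"y": 0.067,"z": 0,"wx": 0,"wy": -0.3,"wz": 0},{"x": 0.002,"y": 0.077,"z": 0,"wx": 0,"wy": -0.3,"wz": 0},{"x": 0.002,"y": 0.079,"z": 0,"wx": 0,"wy": -0.3,"wz": 0},{"x": 0.002,"y": 0.079,"z": 0,"wx": 0,"wy": -0.3,"wz": 0}]}}

```text
t: 2.53
position: [0.5083, -0.1603, 0.0606]
ee_rot: [0.56, -0.559, -0.432, 0.433]
contact_force: [-0.4, 0.4, 0.5]
width: 0.999
```

```bash
python3 - <<'E'
from plan import *
plan([.5085,-.1577,.06],np.deg2rad(-14.5))
f=snap('side','side2')
cv2.imwrite('pics/c2.png',cv2.resize(f['img'][130:240,250:400],(750,550)))
E
```

```text
t 2.5333 pos [ 0.5083 -0.1603  0.0606] w 0.9989016463829188 F [-0.4  0.4  0.5]
axes
 [[ 0.252 -0.001 -0.968]
 [ 0.968 -0.     0.252]
 [-0.    -1.     0.001]]
sg 1 turn [ 4.0000e-02  1.7988e+02 -1.1000e-01]
sg -1 turn [-0.07 -0.12 -0.03]
shift [2.6 0.6 0.5]
track dir in tool [ 0.002  -0.0012 -1.    ]
```

View pics/c2.png

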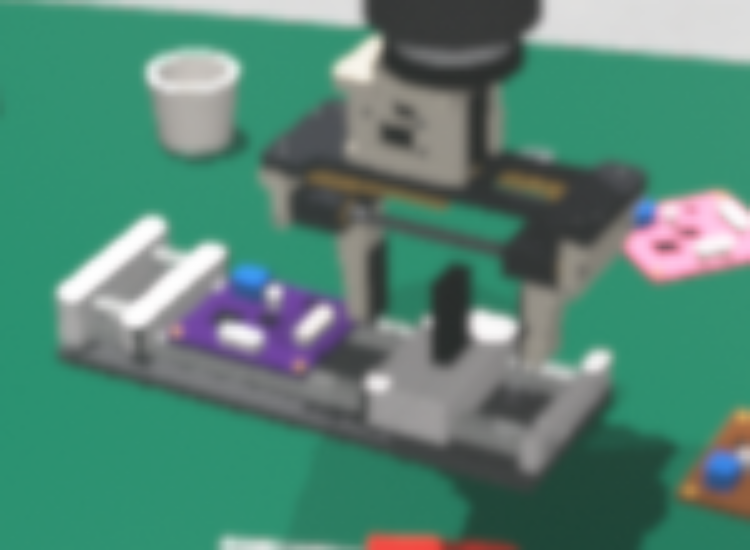

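The fin stands between the two fingers. Closing.

>>> {"fn": "step_arm", "kwargs": {"rows": [{"x": 0.002,"y": 0,"z": 0,"wx": 0,"wy": 0,"wz": 0},{"x": 0.002,"y": 0,"z": 0,"wx": 0,"wy": 0,"wz": 0},{"x": 0.002,"y": 0,"z": 0,"wx": 0,"wy": 0,"wz": 0},{"x": 0.002,"y": 0,"z": 0,"wx": 0,"wy": 0,"wz": 0},{"x": 0.002,"y": 0,"z": 0,"wx": 0,"wy": 0,"wz": 0},{"x": 0.002,"y": 0,"z": 0,"wx": 0,"wy": 0,"wz": 0},{"x": 0.002,"y": 0,"z": 0,"wx": 0,"wy": 0,"wz": 0},{"x": 0.002,"y": 0,"z": 0,"wx": 0,"wy": 0,"wz": 0}], "jaw": 255}}

```text
t: 3.25
position: [0.5093, -0.1579, 0.0611]
ee_rot: [0.559, -0.559, -0.433, 0.433]
contact_force: [0.2, 0.8, -0.2]
width: 0.454
```

```bash
python3 - <<'E'
from plan import *
plan([.5085,-.1577,.06],np.deg2rad(-14.5))
f=snap('side','side3')
E
```

```text
t 3.25 pos [ 0.5093 -0.1579  0.0611] w 0.4543365951831748 F [ 0.2  0.8 -0.2]
axes
 [[ 0.252 -0.    -0.968]
 [ 0.968  0.     0.252]
 [ 0.    -1.     0.   ]]
sg 1 turn [ -0.   179.92  -0.  ]
sg -1 turn [-0.   -0.08  0.  ]
shift [-0.   1.1  0.8]
track dir in tool [ 0.0014 -0.     -1.    ]
```

Still closing (40 mm open), so I'll give it more time.

>>> {"fn": "step_arm", "kwargs": {"rows": [{"x": 0,"y": 0,"z": 0,"wx": 0,"wy": 0,"wz": 0},{"x": 0,"y": 0,"z": 0,"wx": 0,"wy": 0,"wz": 0},{"x": 0,"y": 0,"z": 0,"wx": 0,"wy": 0,"wz": 0},{"x": 0,"y": 0,"z": 0,"wx": 0,"wy": 0,"wz": 0},{"x": 0,"y": 0,"z": 0,"wx": 0,"wy": 0,"wz": 0},{"x": 0,"y": 0,"z": 0,"wx": 0,"wy": 0,"wz": 0},{"x": 0,"y": 0,"z": 0,"wx": 0,"wy": 0,"wz": 0},{"x": 0,"y": 0,"z": 0,"wx": 0,"wy": 0,"wz": 0}]}}

```text
t: 3.97
position: [0.5093, -0.1579, 0.061]
ee_rot: [0.559, -0.559, -0.433, 0.433]
contact_force: [-0.4, 1.0, -1.3]
width: 0.157
```

```bash
python3 - <<'E'
from plan import *
plan([.5085,-.1577,.06],np.deg2rad(-14.5))
f=snap('side','side4')
cv2.imwrite('pics/c4.png',cv2.resize(f['img'][130:240,250:400],(750,550)))
E
```

```text
t 3.9667 pos [ 0.5093 -0.1579  0.061 ] w 0.15728110229416914 F [-0.4  1.  -1.3]
axes
 [[ 0.252 -0.    -0.968]
 [ 0.968 -0.     0.252]
 [-0.    -1.     0.   ]]
sg 1 turn [ 0.0000e+00  1.7993e+02 -1.0000e-02]
sg -1 turn [-0.01 -0.07 -0.  ]
shift [-0.   1.   0.8]
track dir in tool [ 1.2e-03 -1.0e-04 -1.0e+00]
```

View pics/c4.png

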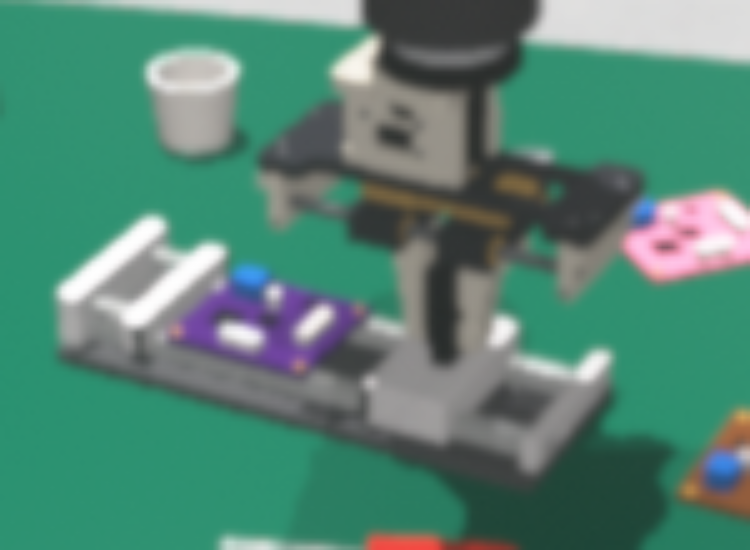

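The fin is held: the opening reads 13.8 mm against 14 mm. The board should be about 40 mm ahead and the sprung jaw about 46 mm. I'll slide 40 mm first, then look at force and pictures.

>>> {"fn": "step_arm", "kwargs": {"rows": [{"x": 0,"y": 0,"z": -0.002,"wx": 0,"wy": 0,"wz": 0},{"x": 0,"y": 0,"z": -0.006,"wx": 0,"wy": 0,"wz": 0},{"x": 0,"y": 0,"z": -0.011,"wx": 0,"wy": 0,"wz": 0},{"x": 0,"y": 0,"z": -0.016,"wx": 0,"wy": 0,"wz": 0},{"x": 0,"y": 0,"z": -0.021,"wx": 0,"wy": 0,"wz": 0},{"x": 0,"y": 0,"z": -0.026,"wx": 0,"wy": 0,"wz": 0},{"x": 0,"y": 0,"z": -0.031,"wx": 0,"wy": 0,"wz": 0},{"x": 0,"y": 0,"z": -0.035,"wx": 0,"wy": 0,"wz": 0},{"x": 0,"y": 0,"z": -0.038,"wx": 0,"wy": 0,"wz": 0},{"x": 0,"y": 0,"z": -0.04,"wx": 0,"wy": 0,"wz": 0},{"x": 0,"y": 0,"z": -0.04,"wx": 0,"wy": 0,"wz": 0}]}}

```text
t: 4.93
position: [0.5493, -0.1678, 0.061]
ee_rot: [-0.559, 0.56, 0.433, -0.432]
contact_force: [1.3, 5.6, -0.7]
width: 0.161
```

```bash
python3 - <<'E'
from plan import *
plan([.5093,-.1579,.061],np.deg2rad(-14.5))
f=snap('side','side5');g=snap('top','top5')
a=cv2.resize(f['img'][140:230,250:370],None,fx=4,fy=4,interpolation=2);b=cv2.resize(g['img'][105:165,345:415],None,fx=4,fy=4,interpolation=2)
o=np.zeros((360,780,3),np.uint8);o[:,:480]=a;o[:240,490:770]=b;cv2.imwrite('pics/c5.png',o)
E
```

```text
t 4.9333 pos [ 0.5493 -0.1678  0.061 ] w 0.16098499849560471 F [ 1.3  5.6 -0.7]
axes
 [[ 0.251  0.001 -0.968]
 [ 0.968  0.     0.251]
 [ 0.    -1.    -0.001]]
sg 1 turn [-4.0000e-02  1.7993e+02  9.0000e-02]
sg -1 turn [ 0.05 -0.07  0.03]
shift [-0.5  0.  41.2]
track dir in tool [ 1.2e-03  9.0e-04 -1.0e+00]
```

View pics/c5.png

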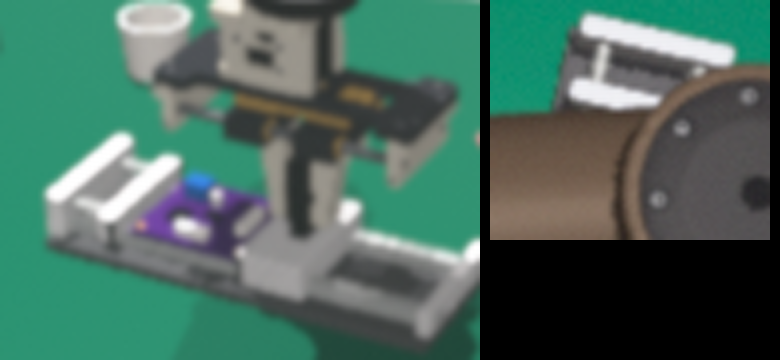

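Near contact. I'll step on by 6 mm, with 0.5 mm sideways to ease the small lateral force, and track the sprung bar by patch matching.

>>> {"fn": "step_arm", "kwargs": {"rows": [{"x": 0.0005,"y": 0,"z": -0.002,"wx": 0,"wy": 0,"wz": 0},{"x": 0.0005,"y": 0,"z": -0.004,"wx": 0,"wy": 0,"wz": 0},{"x": 0.0005,"y": 0,"z": -0.006,"wx": 0,"wy": 0,"wz": 0},{"x": 0.0005,"y": 0,"z": -0.006,"wx": 0,"wy": 0,"wz": 0}]}}

```text
t: 5.37
position: [0.5544, -0.169, 0.061]
ee_rot: [-0.559, 0.559, 0.433, -0.433]
contact_force: [0.4, 4.1, 0.4]
width: 0.159
```

```bash
cat > track.py <<'E'
from plan import *
def shift(f0,f1,box):
    x0,y0,x1,y1=box; T=f0['img'][y0:y1,x0:x1]
    up=6
    A=cv2.resize(T,None,fx=up,fy=up,interpolation=2)
    p=6;B=cv2.resize(f1['img'][y0-p:y1+p,x0-p:x1+p],None,fx=up,fy=up,interpolation=2)
    r_=cv2.matchTemplate(B,A,cv2.TM_CCOEFF_NORMED);_,v,_,l=cv2.minMaxLoc(r_)
    return np.array(l)/up-p,v
U=np.array([np.cos(np.deg2rad(-14.4)),np.sin(np.deg2rad(-14.4)),0])
def report(n):
    f=snap('side','side%s'%n);g=snap('top','top%s'%n)
    s0=load('side0');t0=load('top0')
    P=np.array([.679,-.2043,.037]);ds=(proj(s0,P+.01*U)-proj(s0,P))/10; dt=(proj(t0,P+.01*U)-proj(t0,P))/10
    for nm,a,b,box,d in[('side',s0,f,(276,177,296,201),ds),('top',t0,g,(362,122,382,136),dt),('sideEnd',s0,f,(261,172,280,192),ds),('topEnd',t0,g,(366,108,386,119),dt)]:
        sh,v=shift(a,b,box); print(nm,'px',sh.round(2),'corr',round(v,3),'mm',round(sh@d/(d@d),2))
    s=sensors.sense();F=s['contact_force'];print('t',s['t'],'TCP along',((s['position']-[.5093,-.1579,.061])@U*1000).round(2),'F along',round(F@U,1),'F',F.round(1),'w',s['width'])
    c=np.array(purple(f,(255,165,380,230)));
    cv2.imwrite('pics/c%s.png'%n,cv2.resize(f['img'][140:230,250:370],None,fx=5,fy=5,interpolation=2))
E
python3 -c "
from track import *
report('6')"
```

```text
side px [-0.33  0.  ] corr 0.959 mm 1.06
top px [-0.67 -1.33] corr 0.678 mm 3.06
sideEnd px [0. 0.] corr 1.0 mm 0.0
topEnd px [0. 0.] corr 0.998 mm 0.0
t 5.4667 TCP along 46.4 F along -0.6 F [ 0.5  4.1 -0.9] w 0.1585092462269695
```

View pics/c6.png

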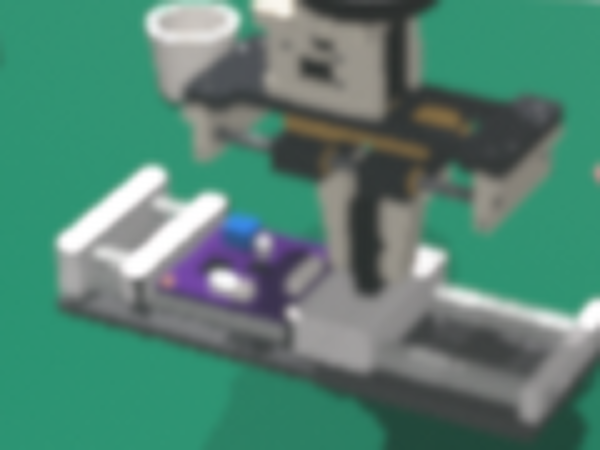

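The board now touches the sliding jaw and lies very near the sprung bar, but no spring load shows yet. Advancing 4 mm. I'll also shrink the tracking patches to just the unobstructed bar end.

>>> {"fn": "step_arm", "kwargs": {"rows": [{"x": 0.0005,"y": 0,"z": -0.002,"wx": 0,"wy": 0,"wz": 0},{"x": 0.0005,"y": 0,"z": -0.004,"wx": 0,"wy": 0,"wz": 0},{"x": 0.0005,"y": 0,"z": -0.004,"wx": 0,"wy": 0,"wz": 0}]}}

```text
t: 5.72
position: [0.558, -0.1698, 0.061]
ee_rot: [0.559, -0.559, -0.432, 0.433]
contact_force: [-1.5, 1.7, -0.1]
width: 0.16
```

```bash
sed -i 's/(276,177,296,201)/(274,188,284,202)/; s/(362,122,382,136)/(362,123,374,133)/' track.py
python3 -c "
from track import *
report('7')
s0=load('side0');t0=load('top0')
for k in '56': print(k,shift(s0,load('side'+k),(274,188,284,202)),shift(t0,load('top'+k),(362,123,374,133)))
o=np.hstack([cv2.resize(load(n)['img'][118:140,352:385],None,fx=11,fy=11,interpolation=2) for n in('top0','top7')]);cv2.imwrite('pics/t7.png',o)"
```

```text
side px [0. 0.] corr 0.978 mm 0.0
top px [-0.5  -3.17] corr 0.701 mm 7.89
sideEnd px [0. 0.] corr 1.0 mm 0.0
topEnd px [0. 0.] corr 0.998 mm 0.0
t 5.8167 TCP along 50.14 F along -1.2 F [-1.1  0.6  0.1] w 0.1594406626420966
5 (array([0., 0.]), 0.9950300455093384) (array([-0.16666667,  0.        ]), 0.9744595289230347)
6 (array([0., 0.]), 0.9848586916923523) (array([-0.33333333, -0.83333333]), 0.8843548893928528)
```

View pics/t7.png

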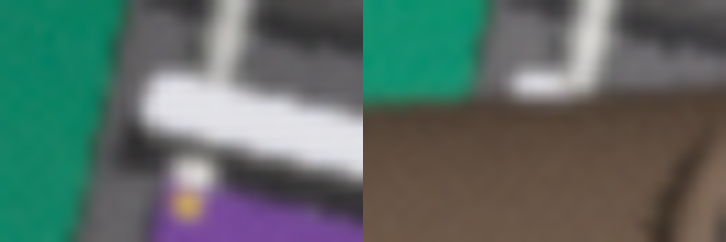

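View pics/c7.png

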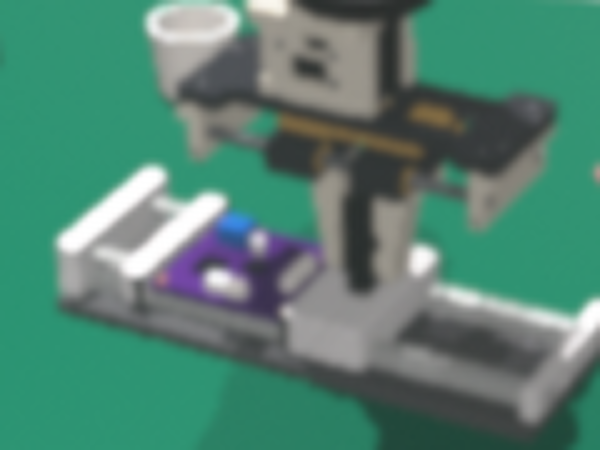

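The sprung bar hasn't moved in the side view (shift 0), and the arm now hides it in the top view, so I'll rely on the side view and force. Advancing 3 mm at a time.

>>> {"fn": "step_arm", "kwargs": {"rows": [{"x": 0,"y": 0,"z": -0.0015,"wx": 0,"wy": 0,"wz": 0},{"x": 0,"y": 0,"z": -0.003,"wx": 0,"wy": 0,"wz": 0},{"x": 0,"y": 0,"z": -0.003,"wx": 0,"wy": 0,"wz": 0}]}}

```text
t: 6.07
position: [0.56, -0.1703, 0.0611]
ee_rot: [0.56, -0.559, -0.432, 0.433]
contact_force: [-4.3, 3.1, 4.6]
width: 0.16
```

```bash
python3 -c "
from track import *
report('8')
s0=load('side0')
o=np.hstack([cv2.resize(load(n)['img'][170:210,260:310],None,fx=7.5,fy=7.5,interpolation=2) for n in('side0','side8')]);cv2.imwrite('pics/t8.png',o)"
```

```text
side px [-0.67  0.  ] corr 0.976 mm 2.12
top px [-0.17 -4.83] corr 0.607 mm 12.4
sideEnd px [0. 0.] corr 0.997 mm 0.0
topEnd px [0. 0.] corr 0.998 mm 0.0
t 6.1667 TCP along 52.16 F along -4.2 F [-3.9  1.9  3.7] w 0.15878945565238875
```

View pics/t8.png

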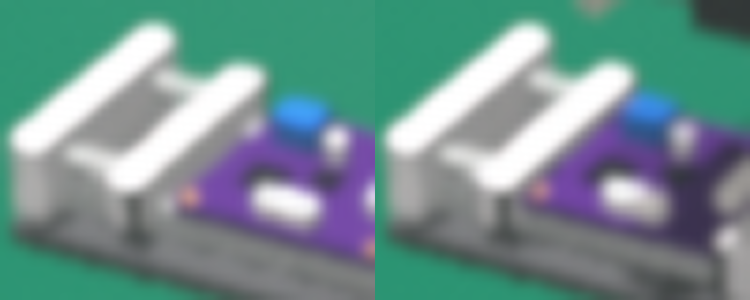

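The sprung bar has just begun moving, by about 1-2 mm, with 4 N along the track. Advancing 6 mm more.

>>> {"fn": "step_arm", "kwargs": {"rows": [{"x": 0,"y": 0,"z": -0.002,"wx": 0,"wy": 0,"wz": 0},{"x": 0,"y": 0,"z": -0.004,"wx": 0,"wy": 0,"wz": 0},{"x": 0,"y": 0,"z": -0.006,"wx": 0,"wy": 0,"wz": 0},{"x": 0,"y": 0,"z": -0.006,"wx": 0,"wy": 0,"wz": 0},{"x": 0,"y": 0,"z": -0.006,"wx": 0,"wy": 0,"wz": 0}]}}

```text
t: 6.58
position: [0.565, -0.1715, 0.061]
ee_rot: [0.56, -0.559, -0.432, 0.433]
contact_force: [-6.6, 4.9, 7.2]
width: 0.159
```

```bash
python3 -c "
from track import *
report('9')
s0=load('side0')
o=np.hstack([cv2.resize(load(n)['img'][170:210,260:310],None,fx=7.5,fy=7.5,interpolation=2) for n in('side0','side9')]);cv2.imwrite('pics/t9.png',o)"
```

```text
side px [-2.17 -0.5 ] corr 0.974 mm 7.33
top px [ 1. -6.] corr 0.236 mm 16.1
sideEnd px [ 0.   -0.17] corr 0.971 mm 0.14
topEnd px [0. 0.] corr 0.998 mm 0.0
t 6.6833 TCP along 57.33 F along -8.9 F [-7.8  5.5  7.5] w 0.15855791994952878
```

View pics/t9.png

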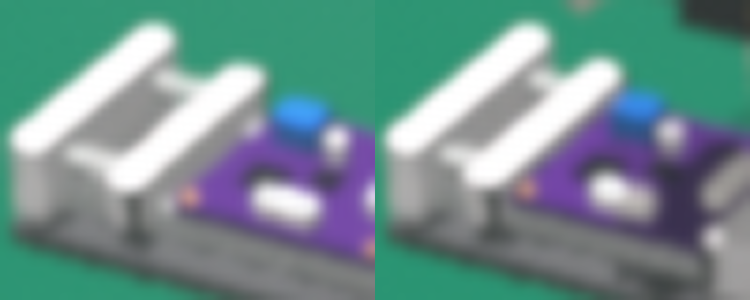

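Sprung jaw pushed back about 7-8 mm: 7.3 mm in the picture, and 9 N of force less 2 N friction and the 2 N preload. I'll hold briefly, then back off 22.5 mm gently so the spring carries the board back, leaving about 15 mm.

>>> {"fn": "step_arm", "kwargs": {"rows": [{"x": 0,"y": 0,"z": -0.0005,"wx": 0,"wy": 0,"wz": 0},{"x": 0,"y": 0,"z": -0.0005,"wx": 0,"wy": 0,"wz": 0},{"x": 0,"y": 0,"z": 0.002,"wx": 0,"wy": 0,"wz": 0},{"x": 0,"y": 0,"z": 0.004,"wx": 0,"wy": 0,"wz": 0},{"x": 0,"y": 0,"z": 0.006,"wx": 0,"wy": 0,"wz": 0},{"x": 0,"y": 0,"z": 0.008,"wx": 0,"wy": 0,"wz": 0},{"x": 0,"y": 0,"z": 0.01,"wx": 0,"wy": 0,"wz": 0},{"x": 0,"y": 0,"z": 0.013,"wx": 0,"wy": 0,"wz": 0},{"x": 0,"y": 0,"z": 0.016,"wx": 0,"wy": 0,"wz": 0},{"x": 0,"y": 0,"z": 0.019,"wx": 0,"wy": 0,"wz": 0},{"x": 0,"y": 0,"z": 0.021,"wx": 0,"wy": 0,"wz": 0},{"x": 0,"y": 0,"z": 0.0225,"wx": 0,"wy": 0,"wz": 0}]}}

```text
t: 7.68
position: [0.5445, -0.1664, 0.061]
ee_rot: [-0.559, 0.559, 0.432, -0.433]
contact_force: [-0.3, -5.4, -2.9]
width: 0.159
```

```bash
python3 -c "
from track import *
report('10')"
```

```text
side px [0. 0.] corr 0.979 mm 0.0
top px [0. 0.] corr 0.994 mm 0.0
sideEnd px [0. 0.] corr 1.0 mm 0.0
topEnd px [0. 0.] corr 0.998 mm 0.0
t 7.7833 TCP along 35.91 F along 0.9 F [-0.1 -4.1 -2.7] w 0.1620311006882157
```

View pics/c10.png

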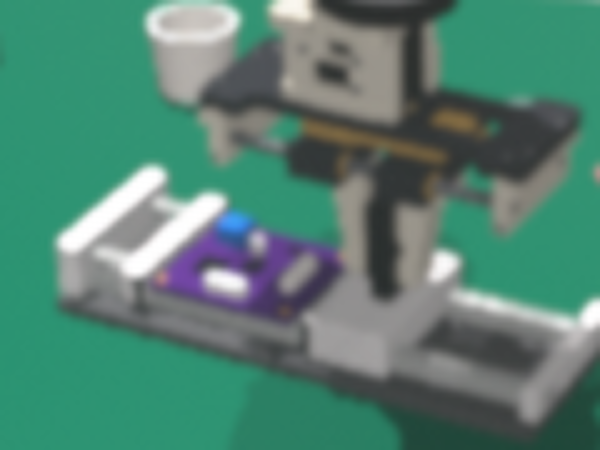

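The sprung jaw is back at its start in both views (0 px shift) and there's a gap between the sliding jaw and the board. I'll let it settle, then open the fingers.

>>> {"fn": "step_arm", "kwargs": {"rows": [{"x": -0.0005,"y": 0,"z": 0,"wx": 0,"wy": 0,"wz": 0},{"x": -0.0005,"y": 0,"z": 0,"wx": 0,"wy": 0,"wz": 0},{"x": -0.0005,"y": 0,"z": 0,"wx": 0,"wy": 0,"wz": 0}]}}

```text
t: 8.03
position: [0.5442, -0.1664, 0.061]
ee_rot: [0.56, -0.559, -0.432, 0.433]
contact_force: [-1.8, -0.6, 1.1]
width: 0.159
```

>>> {"fn": "step_arm", "kwargs": {"rows": [{"x": 0,"y": 0,"z": 0,"wx": 0,"wy": 0,"wz": 0},{"x": 0,"y": 0,"z": 0,"wx": 0,"wy": 0,"wz": 0},{"x": 0,"y": 0,"z": 0,"wx": 0,"wy": 0,"wz": 0},{"x": 0,"y": 0,"z": 0,"wx": 0,"wy": 0,"wz": 0},{"x": 0,"y": 0,"z": 0,"wx": 0,"wy": 0,"wz": 0},{"x": 0,"y": 0,"z": 0,"wx": 0,"wy": 0,"wz": 0},{"x": 0,"y": 0,"z": 0,"wx": 0,"wy": 0,"wz": 0},{"x": 0,"y": 0,"z": 0,"wx": 0,"wy": 0,"wz": 0},{"x": 0,"y": 0,"z": 0,"wx": 0,"wy": 0,"wz": 0},{"x": 0,"y": 0,"z": 0,"wx": 0,"wy": 0,"wz": 0}], "jaw": 110}}

```text
t: 8.87
position: [0.5448, -0.1666, 0.061]
ee_rot: [0.559, -0.559, -0.433, 0.433]
contact_force: [-0.1, 0.1, -0.4]
width: 0.567
```

>>> {"fn": "step_arm", "kwargs": {"rows": [{"x": 0,"y": -0.008,"z": 0,"wx": 0,"wy": 0,"wz": 0},{"x": 0,"y": -0.025,"z": 0,"wx": 0,"wy": 0,"wz": 0},{"x": 0,"y": -0.05,"z": 0,"wx": 0,"wy": 0,"wz": 0},{"x": 0,"y": -0.08,"z": 0,"wx": 0,"wy": 0,"wz": 0},{"x": 0,"y": -0.11,"z": 0,"wx": 0,"wy": 0,"wz": 0},{"x": -0.025,"y": -0.13,"z": 0,"wx": 0,"wy": 0,"wz": 0},{"x": -0.06,"y": -0.14,"z": 0,"wx": 0,"wy": 0,"wz": 0},{"x": -0.095,"y": -0.14,"z": 0.005,"wx": 0,"wy": 0,"wz": 0},{"x": -0.13,"y": -0.14,"z": 0.01,"wx": 0,"wy": 0,"wz": 0},{"x": -0.165,"y": -0.14,"z": 0.015,"wx": 0,"wy": 0,"wz": 0},{"x": -0.195,"y": -0.14,"z": 0.02,"wx": 0,"wy": 0,"wz": 0},{"x": -0.21,"y": -0.14,"z": 0.02,"wx": 0,"wy": 0,"wz": 0}]}}

```text
t: 9.87
position: [0.4707, -0.3673, 0.2018]
ee_rot: [-0.56, 0.56, 0.432, -0.432]
contact_force: [0.7, 1.2, -1.2]
width: 0.567
```

>>> {"fn": "step_arm", "kwargs": {"rows": [{"x": -0.02,"y": 0,"z": 0,"wx": 0,"wy": 0,"wz": 0},{"x": -0.05,"y": 0,"z": 0,"wx": 0,"wy": 0,"wz": 0},{"x": -0.08,"y": 0,"z": 0,"wx": 0,"wy": 0,"wz": 0},{"x": -0.11,"y": 0,"z": 0,"wx": 0,"wy": 0,"wz": 0},{"x": -0.135,"y": 0,"z": 0,"wx": 0,"wy": 0,"wz": 0},{"x": -0.15,"y": 0,"z": 0,"wx": 0,"wy": 0,"wz": 0},{"x": -0.15,"y": 0,"z": 0,"wx": 0,"wy": 0,"wz": 0}]}}

```text
t: 10.45
position: [0.4336, -0.5123, 0.2009]
ee_rot: [0.56, -0.56, -0.432, 0.432]
contact_force: [-0.2, 0.9, 0.7]
width: 0.575
```

```bash
python3 -c "
from track import *
report('11')
t=load('top11')
for box in[(335,100,415,235),(220,85,272,210)]:
    P=[onz(t,c,.027) for c in purple(t,box)];c,wh,a,bx=rect(P);print('board',c.round(1),np.round(wh,1),a);print(bx.round(1).tolist())
t0=load('top0')
print('spare fin',shift(t0,t,(230,168,252,182)),'slide fin/block dist')
# block front edge: bright transition profile along track through two lateral offsets, z=.037
u=U[:2];w=np.array([-u[1],u[0]])
for im,nm in((t0,'t0'),(t,'t11')):
  for off in(-.035,-.025,.025,.035):
    xs=np.arange(.50,.62,.001);base=np.array([.5093,-.1579])+w*off
    vals=[];
    for a in np.arange(-.04,.12,.001):
        p=proj(im,[*(base+u*a),.037]);vals.append(cv2.getRectSubPix(im['img'],(1,1),tuple(map(float,p)))[0,0].min())
    v=np.array(vals,int);b=v>150
    runs=np.flatnonzero(np.diff(b.astype(int)));print(nm,off,(runs-40).tolist())
o=np.hstack([cv2.resize(t['img'][100:235,335:415],None,fx=4.4,fy=4.4,interpolation=2),cv2.resize(load('side11')['img'][165:230,255:375],(430,594))]);cv2.imwrite('pics/f.png',o)
"
```

```text
side px [0. 0.] corr 0.978 mm 0.0
top px [0. 0.] corr 0.994 mm 0.0
sideEnd px [0. 0.] corr 0.999 mm 0.0
topEnd px [0. 0.] corr 0.998 mm 0.0
t 10.55 TCP along 15.11 F along -0.0 F [-0.3 -1.1 -0.5] w 0.5691974651893255
board [ 630.1 -189. ] [82.  91.3] 76.54703521728516
[[576.2000122070312, -218.1999969482422], [664.9000244140625, -239.39999389648438], [684.0, -159.6999969482422], [595.2000122070312, -138.5]]
board [718.7 156.6] [81.7 50.8] 88.8037338256836
[[692.5, 116.30000305175781], [743.2999877929688, 115.19999694824219], [745.0, 196.89999389648438], [694.2000122070312, 197.89999389648438]]
spare fin (array([0., 0.]), 0.9989534616470337) slide fin/block dist
t0 -0.035 [-24, -21, 65]
t0 -0.025 [-21, 43, 44, 64]
t0 0.025 [-21, 30, 116]
t0 0.035 [68]
t11 -0.035 [78]
t11 -0.025 [-37, -31, -23, -18, -15, -6, -4, 12, 13, 76]
t11 0.025 [15, 67]
t11 0.035 [78]
```

View pics/f.png

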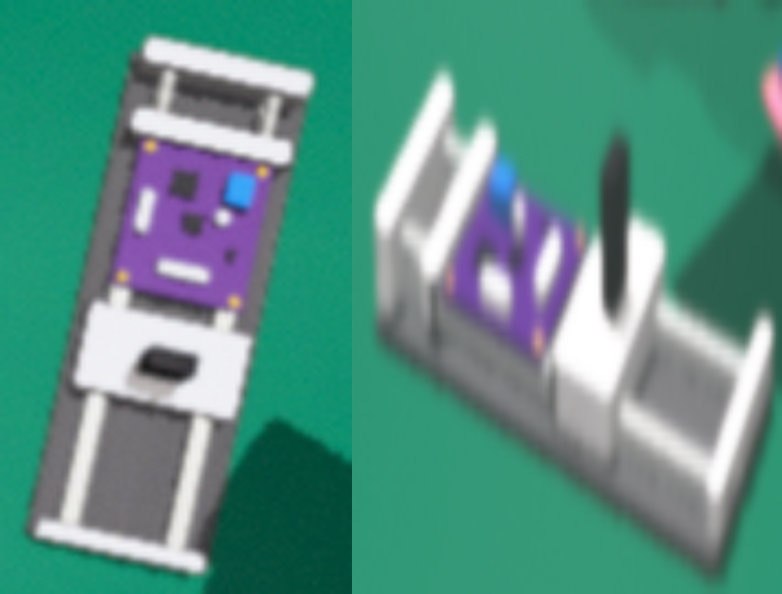

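```bash
python3 -c "
from h import *
print(r.job_done())"
```

```text
the job is handed in; nothing more can be done
None
```

I slid the jaw of the longer-board (right) holder by its fin until the sprung jaw gave about 7–8 mm. I then backed it off about 21 mm, opened the fingers, moved the arm clear and handed in at about 10.6 s; no verdict is reported.

**Push:** the side view showed 7.3 mm of travel. The force along the track was about 9 N, which fits 8–10 mm after taking off 2 N of friction and 2 N of spring preload. Both are well short of the 19 mm limit.

**Last checks:**
- **Sprung jaw:** no shift from its start in either view.
- **Board:** looks flat and lies against or very near the sprung jaw. I judged flatness by eye and did not measure it.
- **Free gap:** about 13–14 mm between the sliding jaw and the board, slightly under the 15 mm aimed for but inside the 6–26 mm allowed.
- **Other holder:** its fin and board have not moved.
- **Arm:** well clear of everything.

**Failed or disagreed:**
- The top-view tracking was useless during the push because the arm hid the bar, so I relied on the side view and force.
- My white-mask rectangle for the sliding block failed. The gap comes from the measured tool travel and the board edge, with one noisy edge profile of the block agreeing to about 1 mm.

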